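Set the length of a painter's wrist rest and lock it

ROBOT

A 6-joint arm with a two-finger parallel gripper is mounted at the origin on the work surface. World frame = base frame: x ahead of the robot, y to its left, z up, the work surface at z = 0. Lengths are in m, angles in rad, forces in N, time in s.
With the tool pointing down it reaches from about 0.3 to 0.85 m from the base axis. Payload 4.2 kg.
Tool frame: the origin (TCP) lies midway between the tips of the shut fingers; the grasp point (between the pads) lies 19 mm behind it; z points along the fingers, y is the line along which they close (so a half turn about z gives the same grasp; the last joint's range is limited). The gripper opens to 91 mm and grips with 3 to 60 N. Pads are 32 mm wide; open, the fingers measure 118 mm over their backs; the gripper's body (76 mm by 178 mm) begins 60 mm behind the grasp point.
Start: joints at [1.296, 0.32, 1.565, -0, 1.257, -0.02], TCP at [0.145, 0.556, 0.214] pointing down, gripper open.
Joint ranges: [-3.11, 3.11], [-0.84, 2.01], [0.21, 2.61], [-1.34, 4.49], [0.05, 2.63], [-2.56, 2.56]. Speed limits (rad/s): [2.57, 2.57, 3.14, 3.14, 3.14, 3.14].

INTERFACE

Orientations are given as a unit quaternion [x, y, z, w].
In Python, from rig import r gives the robot as it stands.
- The arm moves only by the tool step_arm, never from a script. Its arguments are lists of equal length, an entry for each row: "xyz": the shift along the world's x, y, z in mm, a list of three; "rotation": the turn, a rotation vector about the world's x, y, z in rad, a list of three; "claw": the gripper's target within -1 to 1 (shut at 1, half-way at 0, fully open at -1). In form: {"xyz": [[dx, dy, dz], ...], "rotation": [[rx, ry, rz], ...], "claw": [claw, ...]}. A call has 1 to 20 rows; each row is the pose to reach, as a shift and turn from the pose commanded when the call began; what a row does not reach only later rows make up. A row lasts 1/8 s, in which the tool goes at most 62.5 mm and 10.7 degrees, less where a joint would pass 70% of its speed; a pose out of reach is approached as far as the arm can. A call with a gripper value outside its range is refused whole. The fingers move at their own pace and stop on an object; the grip force is fixed at half the most. Time passes only in rows, so rows that repeat a pose let the fingers close. It gives the time, the measured TCP pose, the force, the opening and the grip force at its end, in the units of the state.
- r.sense(): the state, without advancing time (a new reading comes with each control period).
- r.capture(name): name is "scene" or "side" or "wrist"; returns a dict with "pixels" (480x640x3 uint8, red, green, blue), "depth" (480x640 float32, m along the optical axis (not along the pixel's ray), 0 where there is no reading), "vertical_fov" (degrees; the focal length in pixels is half the picture's height over the tangent of half this angle, whatever the lens; pixels are square), "cx", "cy" (the principal point, pixels), "R" (3x3) and "t" (3): a world point X has camera coordinates R X + t; the wrist camera has in their place "tool_from_camera" (4x4, takes a point from camera to tool coordinates, whose origin is the TCP and whose axes are the flange's). Camera axes: x right, y down, z forward; pixel columns grow to the right and rows downward; lengths in m; the calibration is good to about 2 mm. A picture is of the moment at which its call begins: read the wrist's pose just before it.
- r.finish_job(): hands the job in; it is judged then, once.
The state is a dict: "time": time; "joint_pos": joint angles; "joint_velocities": joint speeds; "tau": joint torques, N m; "ee_pos": TCP position; "tcp_rot": TCP orientation; "wrist_force": force on the tool from outside, world axes, zero at the start; "moment": the same for the moment, N m; "opening": opening from 0.0 (shut) to 1.0 (fully open); "gripper_force": force on a finger pad.
Only numpy, scipy, OpenCV 4.12 (cv2) and the standard library are available. Lean on these libraries where they do the work, as an engineer would, in place of code of your own. Each camera call takes 0.05 s, during which the arm holds its last target. There are 200 camera calls.

TASK

Draw the sprung leg of the wrist rest out by its wooden crosspiece until the black clip ring on the leg is level with the mouth of the channel. While holding the leg there, swing the grey cam lever fully closed alongside it, and finish still holding: leg and closed lever squeezed firmly together between your fingers, the ring still at the mouth. Close the lever only once the leg is at its mark, and do not disturb the porcelain and tools around it.

Things in the scene. Friction and masses are not known exactly. Their poses are not given: they have to be found in the camera images.
- rest: the wrist rest's fixed stand, bolted down: a dark foot carrying a level open-topped aluminium channel (170 mm long, 30 wide, top 73 above the table). Origin on the table below the middle of the channel's open end (the mouth); x points from the mouth back along the channel, y to the lever's side, z up. The leg slides out of the mouth along -x.
- mouth (a point): centre of the channel's mouth (end face), 62 mm above the table; same axes as rest.
- leg: the sliding leg, a 14 x 14 mm steel bar, centre line 62 mm above the table. Axes as rest; its origin is that of rest when fully in (the start) and moves along -x as it comes out, 55 mm at most. A spring always draws it in, with 2 N when in, 4 N when out, also with the lever closed: let go, it slides back. Bare bar, with room below and beside it, from mouth to crosspiece.
- crosspiece (a point): centre of the wooden crosspiece fixed on the leg's outer end: 120 mm wide across the leg, 12 mm thick along it, 76 to 96 mm above the table, so it passes over the lever. Its inner face is at x = -48 mm in the leg's frame. The leg can be drawn out by pushing on this inner face with open fingers reaching down on both sides of the bar.
- grip (a point): point on the leg's centre line 11 mm inside the crosspiece's inner face, where a 22 mm wide finger that touches the crosspiece is centred along the leg; 62 mm above the table; moves with the leg.
- mark (a point): centre of the black clip ring (round the bar, with a flat top 6 mm long, 30 wide across the channel, up to 77 mm above the table) that marks the length; on the leg's centre line. It starts 25 to 38 mm inside the channel (+x of mouth), moves with the leg and does not slip on it.
- lever: the grey cam lever: a bar 9 mm thick, 55 to 69 mm above the table, reaching 88 mm from its pivot. Origin on the table below the pivot; x points from tip to pivot. Closed (at its stop) it is parallel to the leg, faces 14 and 23 mm from the leg's centre line: leg plus lever span y = -7 to 23 mm of rest. Open, the tip stands out to +y; the angle between the x axes starts at 0.3 to 0.48 rad.
- pivot (a point): the lever's upright pivot, beside the mouth: x = 10, y = 18.5 mm in rest, 62 mm above the table. Stiff: the lever stays where it is left; pushing it takes about 1 N near the tip. It turns about z only.
- lever_tip (a point): the end of the lever's bar, 84 mm from the pivot, 62 mm above the table.
- bowl: small white porcelain bowl, 110 mm across, 50 high; a bystander, leave it alone. Origin at the centre of its underside.
- dish: flat white porcelain dish, 90 mm across, 22 high; a bystander, leave it alone. Origin at the centre of its underside.
- weight: white porcelain bar, 90 x 26 x 16 mm, its long side along its x axis; a bystander, leave it alone. Origin at the centre of its underside.
- jar: amber glass pigment jar, 48 mm across, 60 high; a bystander, leave it alone. Origin at the centre of its underside.
- brush: slim round paint brush, 190 mm long, 8 thick, lying along its x axis; its origin lies under its middle; a bystander, leave it alone.
- teabowl: white porcelain tea bowl, 120 mm across, 75 high; a bystander, leave it alone. Origin at the centre of its underside.
- plate: white porcelain plate, 140 mm across, 20 high; a bystander, leave it alone. Origin at the centre of its underside.

How it is judged:
On the way:
1. the leg is held out with its ring at the mouth (within 4 mm) while the lever is still open (over 0.15 rad) (x of mark in the frame of mouth between -0.004 and 0.004 m and angle between the x axis of lever and the x axis of rest, either way round above 0.15 rad), for 0.2 s.
At the end, for the whole second after the job is handed in: The ring is within 4 mm of the mouth along the leg, the lever within 0.06 rad of closed, the leg is still, and the fingers are still pressing on the leg (over 8 N) and on the lever (over 1 N) (x of mark in the frame of mouth between -0.004 and 0.004 m and angle between the x axis of lever and the x axis of rest, either way round below 0.06 rad and contact force between the fingers and leg above 8 N and contact force between the fingers and lever above 1 N and linear speed of leg below 0.01 m/s); the arm keeps its last pose, push and grip.
It fails at once if the lever is closed (under 0.06 rad) with the ring more than 7 mm off the mouth (angle between the x axis of lever and the x axis of rest, either way round below 0.06 rad and not (x of mark in the frame of mouth between -0.007 and 0.007 m)).
It fails at once if a bystander is moved by more than 20 mm (distance of any of bowl, dish, weight, jar, brush, teabowl, plate from where it was at the start of the episode above 0.02 m).
It also fails if it takes over 32 s, if anything falls off the work surface, if the arm or the gripper's body presses on something with over 40 N, if the wrist force passes 120 N, or if a joint passes its speed limit or range.

## Working session

There is one attempt and no reset: what is moved stays moved. The work goes in short steps, Python scripts to look and compute and a tool call to move; the robot and the scene stay as the last step left them, time stands still between calls to the robot, and variables do not carry over. Pictures are saved under pics/ and viewed, at most 10 in all, crops included, and the job is handed in when it is done.

Besides the shell and the picture viewer there is one more tool, called after "Call:" as name(argument=value, ...) on one line, values as JSON. step_arm: Moves the arm, as the interface text tells. Its arguments: {"type":"object","properties":{"xyz":{"type":"array"},"rotation":{"type":"array"},"claw":{"type":"array"}},"required":["xyz","rotation","claw"]}

```bash
mkdir -p pics; cat > h.py <<'E'
import numpy as np, cv2
from rig import r
def cap(n,save=None):
    s=r.sense(); c=r.capture(n)
    f=240/np.tan(np.radians(c["vertical_fov"])/2); c["f"]=f
    if n=="wrist":
        from scipy.spatial.transform import Rotation as Ro
        T=np.eye(4);T[:3,:3]=Ro.from_quat(s["tcp_rot"]).as_matrix();T[:3,3]=s["ee_pos"]
        M=T@np.array(c["tool_from_camera"]); c["Rw"]=M[:3,:3]; c["o"]=M[:3,3]
    else:
        R=np.array(c["R"]); c["Rw"]=R.T; c["o"]=-R.T@np.array(c["t"])
    if save: cv2.imwrite("pics/"+save,c["pixels"][:,:,::-1])
    return c
def cloud(c):
    v,u=np.mgrid[:480,:640]; d=c["depth"]
    P=np.stack([(u-c["cx"])/c["f"]*d,(v-c["cy"])/c["f"]*d,d],-1)
    W=P@c["Rw"].T+c["o"]; W[d<=0]=np.nan; return W
def ray(c,u,v,z):
    d=c["Rw"]@np.array([(u-c["cx"])/c["f"],(v-c["cy"])/c["f"],1]); return c["o"]+d*(z-c["o"][2])/d[2]
E
python3 - <<'E'
from h import *
for n in ["scene","side","wrist"]:
    c=cap(n,n+"0.png"); print(n,c["o"].round(3),c["f"],c["Rw"][:,2].round(2)); np.savez("pics/"+n+"0.npz",W=cloud(c),p=c["pixels"])
s=r.sense(); print(s)
E
```

```text
scene [1.151 0.861 0.982] 534.8686830715334 [-0.39 -0.63 -0.67]
side [ 0.292 -0.914  0.843] 555.5049823318711 [ 0.26  0.75 -0.6 ]
wrist [0.07  0.576 0.383] 397.38796020647476 [ 0.26 -0.07 -0.96]
{'time': 0.15, 'joint_pos': array([ 1.29599318e+00,  3.20138855e-01,  1.56536377e+00, -1.16846913e-05,
        1.25739959e+00, -2.00289840e-02]), 'joint_velocities': array([ 6.50138893e-05, -2.49388051e-03, -2.74096152e-03,  3.87431786e-04,
       -4.88020929e-04,  1.84222749e-03]), 'tau': array([ 1.44558657e-03, -4.12777877e+01, -2.32154417e+01,  7.29433447e-02,
        4.34479269e-02, -1.01794101e-04]), 'ee_pos': array([0.144835  , 0.55608148, 0.21333058]), 'tcp_rot': array([ 1.27041014e-01,  9.91897249e-01, -6.48494076e-04, -9.06794931e-05]), 'wrist_force': array([-0.31209309, -0.05511739,  0.1579239 ]), 'moment': array([ 0.01477659, -0.00870014, -0.0271337 ]), 'gripper_force': 0.0, 'opening': 0.9963937467630732}
```

View pics/scene0.png

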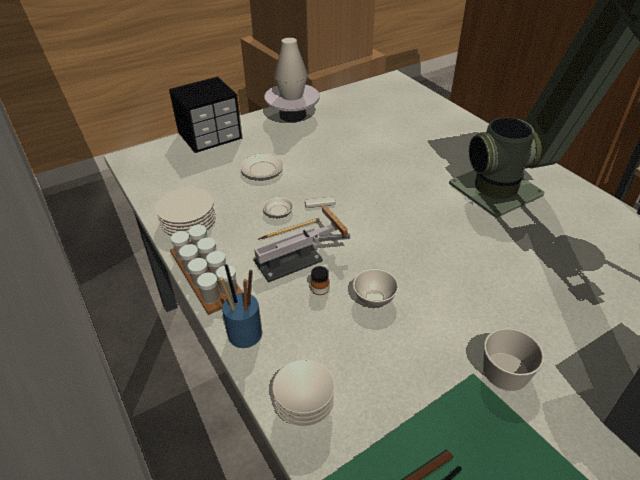

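View pics/side0.png

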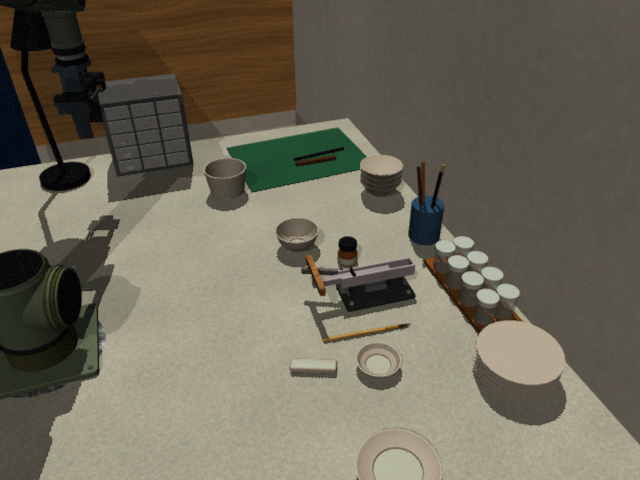

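The scene view shows the rest at about (290,250), its crosspiece at (335,222) and the jar at (320,280). In the side view the rest is at (375,285), the crosspiece at (315,275), and the lever lies on the jar side with its tip near (305,268). The channel points away from the robot.

```bash
python3 - <<'E'
from h import *
for n,(u0,u1,v0,v1) in {"side":(290,425,235,320),"scene":(245,360,200,285)}.items():
    d=np.load(f"pics/{n}0.npz");W=d["W"][v0:v1,u0:u1].reshape(-1,3);p=d["p"][v0:v1,u0:u1]
    im=cv2.resize(p,None,fx=5.5,fy=5.5,interpolation=cv2.INTER_CUBIC); cv2.imwrite(f"pics/{n}0c.png",im[:,:,::-1])
    hsv=cv2.cvtColor(p,cv2.COLOR_RGB2HSV).reshape(-1,3)
    wood=(hsv[:,0]<20)&(hsv[:,1]>110)&(W[:,2]>.07)&(W[:,2]<.105)
    Q=W[wood]; print(n,"wood",len(Q),Q.mean(0).round(4),Q.min(0).round(3),Q.max(0).round(3))
    Qt=Q[Q[:,2]>.09]; m=Qt[:,:2].mean(0); w,V=np.linalg.eigh(np.cov(Qt[:,:2].T)); print(" top",len(Qt),m.round(4),np.sqrt(w*12).round(3),V[:,1].round(3))
    ch=(hsv[:,1]<60)&(W[:,2]>.066)&(W[:,2]<.08)
    Q=W[ch]; m=Q[:,:2].mean(0); w,V=np.linalg.eigh(np.cov(Q[:,:2].T)); print(" chan",len(Q),m.round(4),np.sqrt(w*12).round(3),V[:,1].round(3))
E
```

```text
side wood 292 [ 0.558  -0.0605  0.0944] [ 0.55  -0.114  0.078] [0.569 0.007 0.101]
 top 244 [ 0.5586 -0.0571] [0.013 0.122] [0.05  0.999]
 chan 1020 [ 0.6707 -0.0547] [0.048 0.215] [-0.99   0.138]
scene wood 180 [ 0.5624 -0.0368  0.092 ] [ 0.553 -0.106  0.078] [0.57  0.009 0.1  ]
 top 128 [ 0.5614 -0.0445] [0.012 0.116] [0.054 0.999]
 chan 701 [ 0.6695 -0.0503] [0.052 0.216] [-0.991  0.134]
```

View pics/side0c.png

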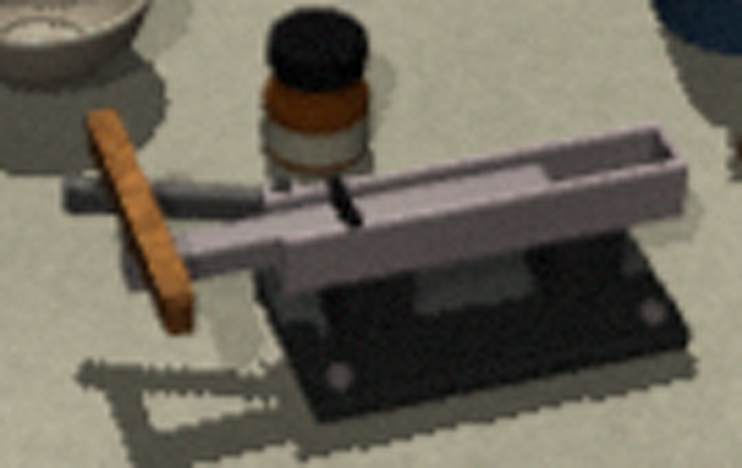

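The crosspiece is near (0.56,-0.055), rest yaw is about -0.05, and the lever is on the +y side. Moving above it for a wrist view.

Call:
step_arm(xyz=[[425,-576,0],[425,-576,0],[425,-576,0],[425,-576,0],[425,-576,0],[425,-576,0],[425,-576,0],[425,-576,0],[425,-576,0],[425,-576,0],[425,-576,0],[425,-576,0],[425,-576,0],[425,-576,0],[425,-576,0],[425,-576,0],[425,-576,0]], rotation=[[0,0,0.2],[0,0,0.2],[0,0,0.2],[0,0,0.2],[0,0,0.2],[0,0,0.2],[0,0,0.2],[0,0,0.2],[0,0,0.2],[0,0,0.2],[0,0,0.2],[0,0,0.2],[0,0,0.2],[0,0,0.2],[0,0,0.2],[0,0,0.2],[0,0,0.2]], claw=[-1,-1,-1,-1,-1,-1,-1,-1,-1,-1,-1,-1,-1,-1,-1,-1,-1])

```text
time: 2.28
ee_pos: [0.5697, -0.019, 0.2142]
tcp_rot: [0.027, 1.0, 0.0, 0.0]
wrist_force: [0.2, 0.7, -0.5]
opening: 1.003
gripper_force: 0.0
```

```bash
python3 - <<'E'
from h import *
c=cap("wrist","w1.png"); W=cloud(c); np.savez("pics/w1.npz",W=W,p=c["pixels"])
hsv=cv2.cvtColor(c["pixels"],cv2.COLOR_RGB2HSV)
wood=(hsv[...,0]<20)&(hsv[...,1]>110)&(W[...,2]>.09)&(W[...,2]<.1)
Q=W[wood][:,:2]; (cx,cy),(a,b),t=cv2.minAreaRect((Q*1000).astype(np.float32)); print("cross",cx,cy,a,b,t,len(Q))
for lo,hi,nm in [(.0705,.0755,"chan"),(.0755,.082,"ring"),(.066,.0705,"leg/lever")]:
    m=(W[...,2]>lo)&(W[...,2]<hi)&~wood; v,u=np.where(m); print(nm,m.sum(),u.min() if m.any() else 0,u.max() if m.any() else 0)
for v in range(0,480,24): print(v,[ (int(1e3*W[v,u,2]) if W[v,u,2]==W[v,u,2] else -1) for u in range(160,500,20)])
E
```

```text
cross 556.8550415039062 -51.52481460571289 116.97183990478516 12.401603698730469 87.14855194091797 2490
chan 1194 260 309
ring 292 200 350
leg/lever 2954 261 343
0 [-1, -1, -1, -2, 0, -1, -1, -1, 0, -1, -1, 0, -1, -1, -1, -2, 0]
24 [-1, -1, 0, 0, -1, -1, 0, -1, -1, -1, 0, -1, 0, -1, -2, 0, 0]
48 [0, 0, 0, -2, 0, 0, 0, 0, 0, -2, -1, 0, 0, 0, -1, 0, 0]
72 [-1, -1, -1, -1, 0, -1, -1, 1, 0, -3, 0, -1, 1, 0, 0, -2, 0]
96 [-1, 0, -2, 0, 0, 0, -1, 0, 0, 0, 0, -1, -1, -2, -1, 0, -1]
120 [0, -2, 0, 0, 0, -1, -1, -1, -2, -1, 0, 0, 0, 0, 0, 0, 0]
144 [0, 0, 0, -2, -2, -2, 0, 1, -1, 0, 0, -1, -1, -1, -1, 0, 0]
168 [0, 0, 0, 0, -1, -1, 0, -1, 0, 0, -1, 0, 0, 1, -1, -1, 0]
192 [-1, -1, 0, -1, 0, -1, 0, -2, -1, 68, -1, 0, 0, 0, 0, 0, 36]
216 [0, 0, 94, 94, 93, 94, 95, 94, 94, 95, 0, 0, -1, 0, 0, 0, 15]
240 [0, -1, 0, 0, -2, 0, 68, 0, 68, -1, 0, -1, 0, 0, 0, 0, 26]
264 [0, -1, 217, 0, 11, 11, 67, 10, 11, 0, 0, -1, 0, 0, 0, 0, 0]
288 [0, 245, 240, 0, 0, 10, 69, 73, 11, -1, -1, 0, 7, 219, 241, 245, 0]
312 [264, 261, 242, 214, 0, 11, 76, 11, 11, 0, 0, 1, 45, 222, 249, 263, 265]
336 [307, 307, 308, 307, 307, 308, 307, 308, 308, 307, 306, 308, 307, 307, 307, 307, 307]
360 [309, 309, 308, 309, 309, 308, 308, 310, 309, 309, 309, 309, 309, 310, 309, 309, 309]
384 [278, 268, 0, -1, -1, 12, 69, 41, 11, -1, 0, -1, 0, 0, -1, 269, 280]
408 [279, 0, -1, 0, 0, -2, 51, 319, 319, 319, 320, 320, 319, 319, 319, 319, 319]
432 [327, 327, 327, 328, 327, 327, 328, 328, 327, 327, 326, 327, 327, 326, -1, 327, 327]
456 [332, 332, 332, 333, 333, 333, 332, 333, 333, 333, 333, 332, 333, 332, 332, 331, 332]
```

View pics/w1.png

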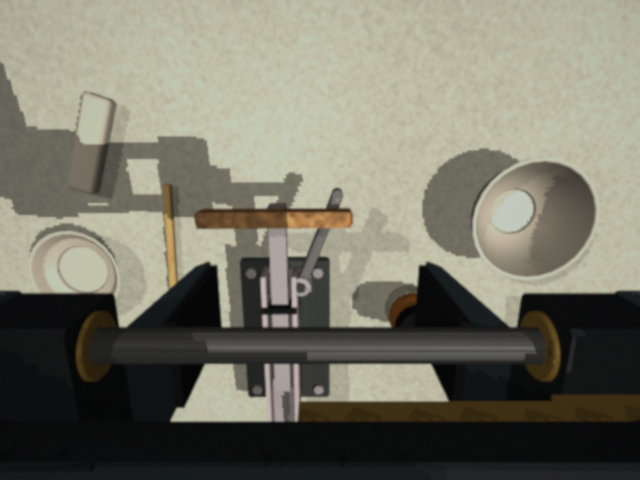

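The wrist view shows the crosspiece at row 218 (cols 195-352), mouth at about (278,277), ring at (278,309), lever tip at (336,192), pivot at (302,287), jar at (403,305) and bowl at (535,220). Next: ring-to-mouth distance and clearances in the rest frame.

```bash
cat >> h.py <<'E'
def profile(c,C=(.5569,-.0515),yaw=-.05,s=4,rows=(255,325),cols=(235,325)):
    """ring and mouth along rest x (mm from crosspiece-based origin), rays onto z"""
    p=c["pixels"]; g=p.astype(float).mean(-1)
    ex=np.array([np.cos(yaw),np.sin(yaw)]);ey=np.array([-ex[1],ex[0]]); O=np.array(C)+.054*ex
    def samp(x,y,z):
        X=np.array([*(O+x*ex+y*ey),z]); q=c["Rw"].T@(X-c["o"]); return c["cx"]+c["f"]*q[0]/q[2],c["cy"]+c["f"]*q[1]/q[2]
    return g,samp
E
python3 - <<'E'
from h import *
d=np.load("pics/w1.npz");W=d["W"];p=d["p"]
yaw=-.05;ex=np.array([np.cos(yaw),np.sin(yaw)]);ey=np.array([-ex[1],ex[0]]);O=np.array([.5569,-.0515])+.054*ex
L=(W[...,:2]-O); X=L@ex*1e3;Y=L@ey*1e3;Z=W[...,2]*1e3
print("origin",O)
hsv=cv2.cvtColor(p,cv2.COLOR_RGB2HSV);V=p.astype(float).mean(-1)
# wall tops by bins
for v in range(262,326,2):
    row=[(round(Y[v,u]),round(Z[v,u]),int(V[v,u])) for u in range(258,302,3)]
    print(v,"x=%.0f"%np.nanmedian(X[v,262:298]),row)
def rep(n,m): print(n,m.sum(),"X",np.nanpercentile(X[m],[2,50,98]).round(1),"Y",np.nanpercentile(Y[m],[2,50,98]).round(1))
ring=(V<45)&(Z>70)&(Z<84)&(np.abs(Y)<22)&(X>5)&(X<60); rep("ring",ring)
lev=(Z>58)&(Z<73)&(Y>14)&(X<8)&(X>-90)&(hsv[...,1]<80); rep("lev",lev)
Q=np.c_[X[lev],Y[lev]]; print(np.polyfit(Q[:,0],Q[:,1],1))
jar=(Z>45)&(Z<70)&(Y>60)&(X>0)&(X<120)&(Y<150); rep("jar",jar)
bowl=(Z>30)&(Z<60)&(Y>110)&(X<0); rep("bowl",bowl)
brush=(Z>3)&(Z<14)&(Y<-50)&(Y>-110)&(hsv[...,1]>100); rep("brush",brush)
dish=(Z>12)&(Z<30)&(Y<-90); rep("dish/weight",dish)
E
```

```text
origin [ 0.61083251 -0.05419888]
262 x=-0 [(-26, 12, 36), (-23, 9, 38), (-20, 12, 36), (-17, 13, 37), (-7, 68, 140), (-4, 69, 166), (-2, 67, 166), (1, 68, 166), (3, 67, 166), (6, 69, 157), (4, 12, 71), (7, 11, 65), (10, 11, 64), (13, 11, 66), (16, 11, 66)]
264 x=2 [(-26, 11, 37), (-23, 12, 38), (-20, 12, 37), (-17, 10, 37), (-7, 68, 139), (-4, 69, 166), (-2, 68, 166), (1, 69, 166), (3, 68, 166), (6, 70, 158), (4, 11, 70), (7, 11, 66), (10, 12, 67), (13, 13, 68), (16, 11, 68)]
266 x=-3 [(-26, 13, 37), (-23, 13, 37), (-20, 11, 43), (-17, 12, 49), (-7, 69, 140), (-5, 67, 165), (-2, 68, 166), (1, 68, 166), (3, 69, 167), (6, 69, 160), (6, 46, 71), (9, 45, 61), (12, 46, 62), (15, 47, 63), (17, 45, 59)]
268 x=-2 [(-26, 11, 37), (-23, 12, 38), (-15, 50, 57), (-12, 51, 67), (-7, 67, 137), (-5, 68, 166), (-2, 67, 166), (1, 69, 166), (3, 68, 166), (6, 69, 160), (7, 52, 79), (9, 51, 63), (12, 50, 55), (15, 51, 58), (17, 51, 59)]
270 x=-1 [(-26, 12, 36), (-23, 12, 39), (-14, 54, 63), (-11, 55, 70), (-7, 69, 140), (-5, 68, 166), (-2, 68, 166), (1, 70, 166), (3, 67, 166), (6, 69, 160), (7, 52, 84),
[... 5873 characters left out ...]
66), (-1, 69, 166), (2, 69, 167), (4, 69, 165), (7, 66, 115), (8, 52, 99), (12, 72, 182), (15, 67, 140), (15, 9, 61)]
324 x=46 [(-29, 11, 35), (-26, 12, 69), (-14, 72, 179), (-11, 72, 139), (-11, 52, 68), (-6, 68, 151), (-4, 68, 165), (-1, 68, 165), (2, 70, 165), (4, 68, 165), (7, 68, 125), (8, 53, 97), (13, 74, 181), (15, 69, 140), (15, 11, 61)]
ring 219 X [26.6 28.6 31.7] Y [-14.   -0.5  13. ]
lev 960 X [-71.  -23.2   6.9] Y [14.8 31.  51.3]
[-0.39540659 21.65356789]
jar 337 X [38.9 46.4 56.1] Y [105.6 113.7 121.5]
bowl 4043 X [-93.4 -49.1  -1.1] Y [168.9 256.3 272.6]
brush 149 X [-66.9 -47.2 -11.4] Y [-110.  -109.2 -107.8]
dish/weight 4507 X [-145.5  -82.    34.7] Y [-245.  -179.  -154.6]
```

Ring is 27.6 mm inside the mouth (row 310 vs 277), lever open 0.38 rad, and the frame sizes check out. Lowering fingers inside the crosspiece: one just -y of the bar, the other outside the lever.

Call:
step_arm(xyz=[[19,-2,-20],[19,-2,-60],[19,-2,-90],[19,-2,-115],[19,-2,-140],[19,-2,-160],[19,-2,-170],[19,-2,-170],[19,-2,-170]], rotation=[[0,0,0],[0,0,0],[0,0,0],[0,0,0],[0,0,0],[0,0,0],[0,0,0],[0,0,0],[0,0,0]], claw=[-1,-1,-1,-1,-1,-1,-1,-1,-1])

```text
time: 3.45
ee_pos: [0.5896, -0.0216, 0.0448]
tcp_rot: [0.027, 1.0, 0.0, 0.001]
wrist_force: [0.3, 0.7, 0.5]
opening: 1.003
gripper_force: 0.0
```

```bash
python3 - <<'E'
from h import *
c=cap("wrist","w2.png"); np.savez("pics/w2.npz",W=cloud(c),p=c["pixels"])
E
```

```text
(no output)
```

View pics/w2.png

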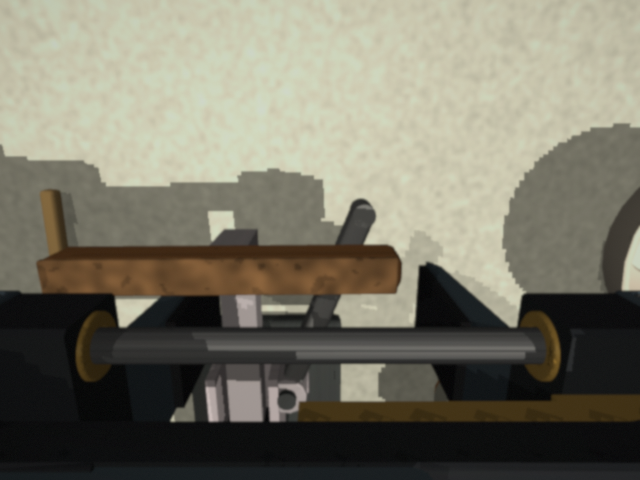

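Fingers straddle bar and lever: bar at col 240, lever tip at (362,212), crosspiece front at rows 250-293. Drawing out slowly.

Call:
step_arm(xyz=[[-4,0,0],[-8,0.4,0],[-12,0.6,0],[-16,0.8,0],[-20,1,0],[-23,1.2,0],[-26,1.4,0],[-28,1.5,0],[-30,1.6,0],[-30,1.6,0],[-30,1.6,0]], rotation=[[0,0,0],[0,0,0],[0,0,0],[0,0,0],[0,0,0],[0,0,0],[0,0,0],[0,0,0],[0,0,0],[0,0,0],[0,0,0]], claw=[-1,-1,-1,-1,-1,-1,-1,-1,-1,-1,-1])

```text
time: 4.88
ee_pos: [0.5586, -0.0198, 0.0438]
tcp_rot: [0.027, 1.0, 0.0, -0.0]
wrist_force: [2.9, -0.7, 1.9]
opening: 1.001
gripper_force: 1.3
```

```bash
cat >> h.py <<'E'
def cross(c):
    W=cloud(c); hsv=cv2.cvtColor(c["pixels"],cv2.COLOR_RGB2HSV)
    m=(hsv[...,0]<20)&(hsv[...,1]>110)&(W[...,2]>.09)&(W[...,2]<.1)
    Q=W[m][:,:2]; return len(Q),cv2.minAreaRect((Q*1000).astype(np.float32))
E
python3 - <<'E'
from h import *
print(r.sense()["ee_pos"])
c=cap("wrist","w3.png"); print(cross(c))
# edges of crosspiece rows: column profile
d=np.load("pics/w2.npz")
for nm,p in (("w2",d["p"]),("w3",c["pixels"])):
    h=cv2.cvtColor(p,cv2.COLOR_RGB2HSV); m=(h[...,0]<20)&(h[...,1]>110); 
    for u in (120,180): v=np.where(m[200:330,u])[0]+200; print(nm,u,v.min(),v.max())
im=[]
for n,(u0,u1,v0,v1) in {"side":(285,395,245,315),"scene":(275,375,195,265)}.items():
    c=cap(n); np.savez(f"pics/{n}3.npz",W=cloud(c),p=c["pixels"]); im.append(cv2.resize(c["pixels"][v0:v1,u0:u1],(700,440) if n=="x" else (560,380),interpolation=cv2.INTER_CUBIC)); print(n,cross(c))
cv2.imwrite("pics/s3.png",im[0][:,:,::-1])
E
```

```text
[ 0.5585859  -0.01981829  0.04377362]
(12508, ((533.770263671875, -34.55065155029297), (145.15122985839844, 37.912723541259766), 70.44042205810547))
w2 120 247 294
w2 180 247 295
w3 120 263 311
w3 180 263 313
side (166, ((296.63580322265625, 1205.68359375), (907.0956420898438, 2674.61279296875), 6.880455493927002))
scene (912, ((117.657470703125, -1034.34423828125), (1780.5123291015625, 2140.57568359375), 5.707241535186768))
```

View pics/s3.png

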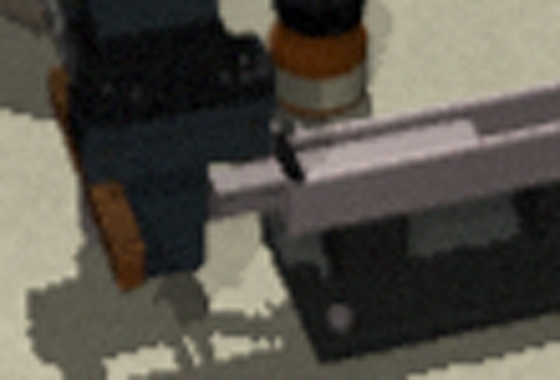

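The side view shows the ring (290,155 of the crop) almost at the mouth but still slightly inside, with the finger on the crosspiece. Quantifying.

```bash
cat >> h.py <<'E'
O=np.array([.6125,-.0543]);EX=np.array([.9987,-.05]);EY=np.array([.05,.9987])
def side_meas():
    """ring centre and near (-y) wall's mouth end, rest x mm, from the side view"""
    c=cap("side"); g=c["pixels"].astype(float).mean(-1)
    def at(x,y,z):
        X=np.array([*(O+(x*EX+y*EY)/1e3),z/1e3]); q=c["Rw"].T@(X-c["o"])
        return np.array([c["cx"]+c["f"]*q[0]/q[2],c["cy"]+c["f"]*q[1]/q[2]],np.float32)
    xs=np.arange(-40,60,.5); G={}
    for nm,y,z in (("ring y-9",-9,77),("ring y-5",-5,77),("wall",-13.5,73)):
        p=np.array([at(x,y,z) for x in xs]); G[nm]=cv2.remap(g.astype(np.float32),p[:,:1].copy(),p[:,1:].copy(),cv2.INTER_LINEAR)[:,0]
    return xs,G
E
python3 - <<'E'
from h import *
c=cap("wrist")
print("now",[round(float(np.dot(ray(c,u,v-.5,.096)[:2]-O,EX)*1e3),1) for u,v in ((120,263),(180,263))])
print("w2 needs pose: TCP moved", (0.5586-0.5896)*1e3)
xs,G=side_meas()
for n in G: print(n,[(float(x),int(g)) for x,g in zip(xs,G[n]) if -14<x<18][::2])
E
```

```text
now [-92.0, -91.9]
w2 needs pose: TCP moved -31.00000000000003
ring y-9 [(-13.5, 146), (-12.5, 145), (-11.5, 145), (-10.5, 145), (-9.5, 145), (-8.5, 145), (-7.5, 145), (-6.5, 145), (-5.5, 144), (-4.5, 144), (-3.5, 143), (-2.5, 144), (-1.5, 145), (-0.5, 111), (0.5, 77), (1.5, 49), (2.5, 23), (3.5, 12), (4.5, 13), (5.5, 15), (6.5, 22), (7.5, 31), (8.5, 71), (9.5, 112), (10.5, 130), (11.5, 139), (12.5, 145), (13.5, 150), (14.5, 153), (15.5, 153), (16.5, 154), (17.5, 151)]
ring y-5 [(-13.5, 139), (-12.5, 139), (-11.5, 140), (-10.5, 138), (-9.5, 137), (-8.5, 136), (-7.5, 134), (-6.5, 134), (-5.5, 135), (-4.5, 137), (-3.5, 140), (-2.5, 142), (-1.5, 131), (-0.5, 118), (0.5, 87), (1.5, 53), (2.5, 29), (3.5, 19), (4.5, 14), (5.5, 17), (6.5, 20), (7.5, 46), (8.5, 75), (9.5, 101), (10.5, 124), (11.5, 134), (12.5, 136), (13.5, 138), (14.5, 137), (15.5, 138), (16.5, 139), (17.5, 140)]
wall [(-13.5, 72), (-12.5, 76), (-11.5, 77), (-10.5, 75), (-9.5, 74), (-8.5, 74), (-7.5, 72), (-6.5, 72), (-5.5, 72), (-4.5, 72), (-3.5, 73), (-2.5, 71), (-1.5, 69), (-0.5, 68), (0.5, 73), (1.5, 75), (2.5, 72), (3.5, 65), (4.5, 59), (5.5, 54), (6.5, 53), (7.5, 60), (8.5, 71), (9.5, 96), (10.5, 126), (11.5, 136), (12.5, 145), (13.5, 148), (14.5, 148), (15.5, 148), (16.5, 145), (17.5, 145)]
```

```bash
python3 - <<'E'
from h import *
c=cap("wrist")
print("outer bottom edge",[round(float(np.dot(ray(c,u,v-.5,.076)[:2]-O,EX)*1e3),1) for u,v in ((120,263),(180,263))])
s=cap("side")
def cen(p,lo,hi,y,z=77):
    g=p.astype(np.float32).mean(-1); xs=np.arange(lo,hi,.25)
    X=np.c_[(O+(xs[:,None]*EX+y*EY)/1e3),np.full(len(xs),z/1e3)]; q=(X-s["o"])@s["Rw"]
    U=(s["cx"]+s["f"]*q[:,0]/q[:,2]).astype(np.float32);V=(s["cy"]+s["f"]*q[:,1]/q[:,2]).astype(np.float32)
    k=cv2.remap(g,U[:,None],V[:,None],cv2.INTER_LINEAR)[:,0]; w=np.clip(125-k,0,None); return round(float((w*xs).sum()/w.sum()),2),round(float(w.sum()*.25/110),1)
for y in (-9,-6,-3,0,3):
    print(y,"before",cen(np.load("pics/side0.npz")["p"],12,42,y),"now",cen(s["pixels"],-6,14,y))
E
```

```text
outer bottom edge [-85.1, -85.1]
-9 before (29.6, 7.8) now (4.54, 7.4)
-6 before (29.61, 7.0) now (4.83, 6.9)
-3 before (29.28, 8.1) now (4.24, 8.5)
0 before (28.33, 14.5) now (3.91, 13.3)
3 before (27.67, 17.2) now (3.33, 15.6)
```

```bash
python3 - <<'E'
from h import *
def prof(c,p,lo,hi,y,z):
    g=p.astype(np.float32).mean(-1); xs=np.arange(lo,hi,1.)
    X=np.c_[(O+(xs[:,None]*EX+y*EY)/1e3),np.full(len(xs),z/1e3)]; q=(X-c["o"])@c["Rw"]
    U=(c["cx"]+c["f"]*q[:,0]/q[:,2]).astype(np.float32);V=(c["cy"]+c["f"]*q[:,1]/q[:,2]).astype(np.float32)
    return [(int(a),int(b)) for a,b in zip(xs,cv2.remap(g,U[:,None],V[:,None],cv2.INTER_LINEAR)[:,0])]
s=cap("side"); p0=np.load("pics/side0.npz")["p"]; p1=s["pixels"]
for y,z in ((-15,66),(-15,60),(-13.5,73),(-12,73),(-14,75)): print("side0 wall",y,z,prof(s,p0,-12,12,y,z))
# wrist w1: pose known from its cloud; use cloud X of points with z in wall band
d=np.load("pics/w1.npz");W=d["W"];L=W[...,:2]-O;X=L@EX*1e3;Y=L@EY*1e3;Z=W[...,2]*1e3;V=d["p"].astype(float).mean(-1)
m=(abs(abs(Y)-13.3)<1.7)&(Z>71)&(Z<75)&(X<20)&(X>-8)&(V>85); print("w1 wall start",np.sort(X[m])[:14].round(1))
k=(V<45)&(Z>74)&(Z<79)&(abs(Y)<13)&(X<50); vv=np.where(k)[0]; print("ring",{int(v):(round(float(np.median(X[v][k[v]])),1),int(k[v].sum())) for v in np.unique(vv)})
E
```

```text
side0 wall -15 66 [(-12, 65), (-11, 63), (-10, 62), (-9, 63), (-8, 65), (-7, 65), (-6, 64), (-5, 64), (-4, 65), (-3, 66), (-2, 64), (-1, 63), (0, 61), (1, 59), (2, 63), (3, 68), (4, 71), (5, 72), (6, 72), (7, 71), (8, 69), (9, 70), (10, 70), (11, 72)]
side0 wall -15 60 [(-12, 99), (-11, 74), (-10, 52), (-9, 44), (-8, 37), (-7, 38), (-6, 42), (-5, 44), (-4, 42), (-3, 42), (-2, 48), (-1, 54), (0, 58), (1, 60), (2, 63), (3, 66), (4, 68), (5, 70), (6, 71), (7, 72), (8, 72), (9, 72), (10, 71), (11, 71)]
side0 wall -13.5 73 [(-12, 76), (-11, 78), (-10, 80), (-9, 80), (-8, 78), (-7, 78), (-6, 80), (-5, 80), (-4, 78), (-3, 78), (-2, 76), (-1, 72), (0, 78), (1, 89), (2, 101), (3, 113), (4, 125), (5, 129), (6, 132), (7, 134), (8, 137), (9, 136), (10, 135), (11, 134)]
side0 wall -12 73 [(-12, 94), (-11, 92), (-10, 93), (-9, 92), (-8, 92), (-7, 92), (-6, 95), (-5, 96), (-4, 97), (-3, 98), (-2, 98), (-1, 93), (0, 91), (1, 104), (2, 116), (3, 128), (4, 140), (5, 144), (6, 145), (7, 146), (8, 148), (9, 150), (10, 152), (11, 153)]
side0 wall -14 75 [(-12, 94), (-11, 94), (-10, 96), (-9, 97), (-8, 95), (-7, 97), (-6, 99), (-5, 100), (-4, 100), (-3, 102), (-2, 98), (-1, 94), (0, 102), (1, 114), (2, 126), (3, 138), (4, 144), (5, 145), (6, 147), (7, 149), (8, 151), (9, 153), (10, 156), (11, 159)]
w1 wall start [-1.9 -1.6 -1.5 -1.5 -1.2 -1.2 -1.2 -1.1 -1.  -0.9 -0.8 -0.6 -0.5 -0.4]
ring {307: (25.3, 15), 308: (25.7, 25), 309: (26.5, 28), 310: (27.4, 31), 311: (28.3, 31), 312: (29.3, 31), 313: (30.2, 8)}
```

Both views put about 4 mm to go. Advancing 4 mm.

Call:
step_arm(xyz=[[-2,0.1,0],[-4,0.2,0],[-4,0.2,0],[-4,0.2,0]], rotation=[[0,0,0],[0,0,0],[0,0,0],[0,0,0]], claw=[-1,-1,-1,-1])

```text
time: 5.78
ee_pos: [0.5546, -0.0196, 0.0438]
tcp_rot: [0.027, 1.0, 0.0, -0.0]
wrist_force: [2.5, -0.3, -0.0]
opening: 1.003
gripper_force: 1.4
```

```bash
python3 - <<'E'
from h import *
im=[]
for n,(u0,u1,v0,v1) in {"side":(315,365,255,295),"scene":(290,340,220,260)}.items():
    a=np.mean([cap(n)["pixels"].astype(float) for _ in range(4)],0).astype(np.uint8)
    im.append(cv2.resize(a[v0:v1,u0:u1],(400,320),interpolation=cv2.INTER_CUBIC))
cv2.imwrite("pics/s4.png",np.hstack(im)[:,:,::-1])
xs,G=side_meas()
for n in list(G)[:2]: 
    w=np.clip(125-G[n],0,None)*(abs(xs)<12); print(n,(w*xs).sum()/w.sum(),w.sum()*.5/110)
d=np.load("pics/w2.npz") 
s=r.sense(); print(s["ee_pos"],s["wrist_force"])
E
```

```text
ring y-9 0.4310337418120026 7.4337234
ring y-5 0.8047723117216071 7.119164
[ 0.55480869 -0.01966268  0.04385011] [ 1.92370209  0.67221596 -1.93589559]
```

View pics/s4.png

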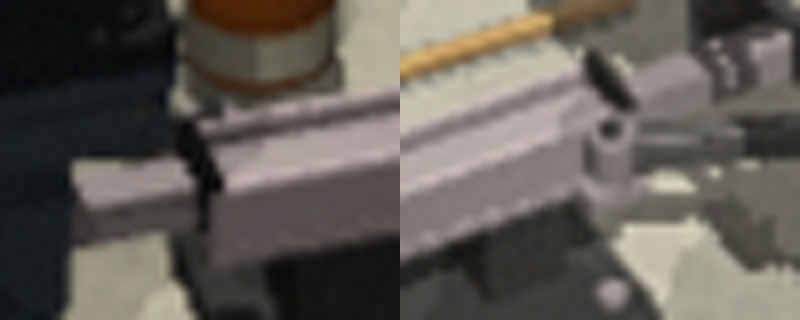

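The side half shows the ring (205,160) standing in the mouth plane, and the scene half agrees (610,80). Both numerical estimates are within about 0.5 mm of zero. The lever is still open. Now centring the hand over leg plus lever.

Call:
step_arm(xyz=[[-0.3,-6,0],[-0.6,-12,0],[-0.9,-18,0],[-1.2,-23.5,0],[-1.2,-23.5,0]], rotation=[[0,0,0],[0,0,0],[0,0,0],[0,0,0],[0,0,0]], claw=[-1,-1,-1,-1,-1])

```text
time: 6.85
ee_pos: [0.5537, -0.0441, 0.044]
tcp_rot: [0.027, 1.0, -0.0, 0.0]
wrist_force: [2.9, -0.6, 0.3]
opening: 0.998
gripper_force: 1.6
```

Call:
step_arm(xyz=[[0,0,0],[0,0,0],[0,0,0],[0,0,0],[0,0,0],[0,0,0]], rotation=[[0,0,0],[0,0,0],[0,0,0],[0,0,0],[0,0,0],[0,0,0]], claw=[-0.8,-0.6,-0.4,-0.2,-0.1,-0.1])

```text
time: 7.6
ee_pos: [0.5536, -0.0432, 0.0439]
tcp_rot: [0.027, 1.0, 0.0, -0.0]
wrist_force: [2.3, -1.1, -0.9]
opening: 0.55
gripper_force: 2.0
```

```bash
python3 - <<'E'
from h import *
xs,G=side_meas()
for n in list(G)[:2]: 
    w=np.clip(125-G[n],0,None)*(abs(xs)<12); print(n,(w*xs).sum()/w.sum(),w.sum()*.5/110)
s=r.sense(); print(s["ee_pos"],s["wrist_force"],s["opening"])
cap("wrist","w5.png")
E
```

```text
ring y-9 -3.541456255826799 14.352999
ring y-5 -3.378470441967961 14.5395355
[ 0.55365998 -0.04324134  0.04392844] [ 1.02428806 -1.81584144 -0.12333628] 0.5502868212068412
```

View pics/w5.png

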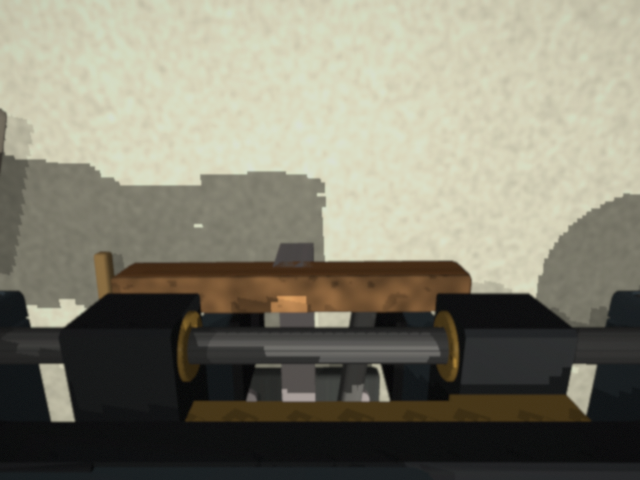

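The crosspiece still rests on the fingers (rows 263-312). The bar (297,350) and lever (360,370) are between the fingers, and the lever is partly swung. Closing.

Call:
step_arm(xyz=[[0,0,0],[0,0,0],[0,0,0],[0,0,0],[0,0,0],[0,0,0],[0,0,0],[0,0,0],[0,0,0],[0,0,0],[0,0,0]], rotation=[[0,0,0],[0,0,0],[0,0,0],[0,0,0],[0,0,0],[0,0,0],[0,0,0],[0,0,0],[0,0,0],[0,0,0],[0,0,0]], claw=[0.05,0.2,0.3,0.4,0.6,0.8,1,1,1,1,1])

```text
time: 9.07
ee_pos: [0.5537, -0.0441, 0.044]
tcp_rot: [0.027, 1.0, -0.001, 0.0]
wrist_force: [0.9, -4.6, 0.1]
opening: 0.319
gripper_force: 30.3
```

```bash
python3 - <<'E'
from h import *
im=[]
for n,(u0,u1,v0,v1) in {"side":(300,375,250,310),"scene":(285,360,205,265)}.items():
    a=np.mean([cap(n)["pixels"].astype(float) for _ in range(3)],0).astype(np.uint8)
    im.append(cv2.resize(a[v0:v1,u0:u1],(400,320),interpolation=cv2.INTER_CUBIC))
cv2.imwrite("pics/s6.png",np.hstack(im)[:,:,::-1])
xs,G=side_meas()
for n in G: print(n,[(float(x),int(g)) for x,g in zip(xs,G[n]) if -14<x<12][::2])
c=cap("wrist"); h=cv2.cvtColor(c["pixels"],cv2.COLOR_RGB2HSV); m=(h[...,0]<20)&(h[...,1]>110)
for u in (150,190,430): v=np.where(m[200:330,u])[0]+200; print(u,v.min(),v.max())
s=r.sense(); print(s["ee_pos"],s["wrist_force"],s["moment"],s["opening"]*91,s["gripper_force"])
E
```

```text
ring y-9 [(-13.5, 33), (-12.5, 34), (-11.5, 32), (-10.5, 29), (-9.5, 29), (-8.5, 30), (-7.5, 29), (-6.5, 27), (-5.5, 28), (-4.5, 29), (-3.5, 30), (-2.5, 28), (-1.5, 26), (-0.5, 25), (0.5, 24), (1.5, 23), (2.5, 24), (3.5, 36), (4.5, 56), (5.5, 80), (6.5, 108), (7.5, 132), (8.5, 138), (9.5, 144), (10.5, 145), (11.5, 145)]
ring y-5 [(-13.5, 29), (-12.5, 30), (-11.5, 30), (-10.5, 29), (-9.5, 27), (-8.5, 26), (-7.5, 25), (-6.5, 24), (-5.5, 25), (-4.5, 26), (-3.5, 26), (-2.5, 27), (-1.5, 27), (-0.5, 28), (0.5, 24), (1.5, 19), (2.5, 23), (3.5, 35), (4.5, 54), (5.5, 84), (6.5, 114), (7.5, 128), (8.5, 140), (9.5, 141), (10.5, 141), (11.5, 139)]
wall [(-13.5, 29), (-12.5, 30), (-11.5, 31), (-10.5, 30), (-9.5, 29), (-8.5, 29), (-7.5, 30), (-6.5, 29), (-5.5, 28), (-4.5, 28), (-3.5, 29), (-2.5, 27), (-1.5, 20), (-0.5, 15), (0.5, 22), (1.5, 30), (2.5, 31), (3.5, 31), (4.5, 49), (5.5, 82), (6.5, 107), (7.5, 118), (8.5, 127), (9.5, 125), (10.5, 125), (11.5, 125)]
150 263 295
190 263 293
430 262 293
[ 0.55375014 -0.04406402  0.04401793] [ 2.14964818 -5.53688247  0.02249332] [-0.7392956  -0.21863002  0.60449714] 28.734817930273024 30.33259280025959
```

View pics/s6.png

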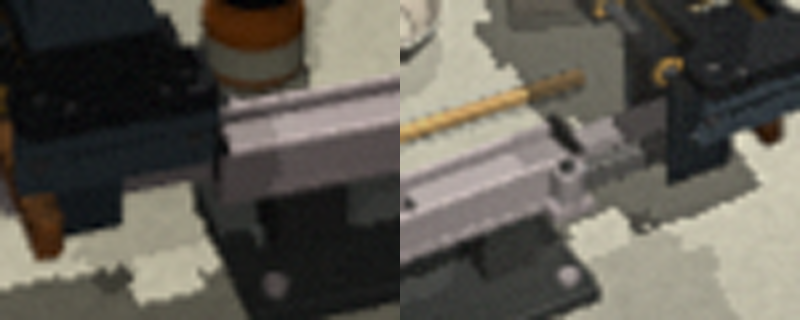

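The fingers hold 28.7 mm at 30 N, which matches the closed span of about 30 mm. The lever lies parallel to the bar at (610,160) in the scene half, with the ring at the mouth at (565,135). TCP x and the crosspiece row (263) are unchanged. Handing in.

```bash
python3 -c "
from rig import r
print(r.finish_job())"
```

```text
the job is handed in; nothing more can be done
None
```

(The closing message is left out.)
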